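# Turn the leaf of the label sample book

## Task

First slide the steel scale weight off the label sample book, so that it stands on the table, pushing it along and never lifting or tipping it over. Then push the raised rigid leaf over the spine with the fingers and press it down until it lies flat on the side where the weight stood. Leave the bottles, caps, jar and wrench where they are.

Things in the scene. Friction and masses are not known exactly. Their poses are not given: they have to be found in the camera images.
- book: Label sample book lying open on the table and fixed to it: two flat plywood boards side by side, each 220 mm (book x, along the spine) by 158 mm (book y), tops 8 mm above the table. Origin at table height in the middle of the book, under the spine. x runs along the spine (roughly away from the robot), y points across to the board under the raised leaf (roughly the robot's left), z up. Whole outline: x -110 to 110 mm, y -160 to 160 mm.
- spine (a point): Middle of the hinge line of the leaf, 12 mm above the table, on the book's z axis; the hinge line runs along book x.
- leaf (a joint): Hinge angle of the one rigid leaf, a plywood panel 200 mm long (along the spine, centred) and 4 mm thick, reaching 150 mm out from the hinge line. 0 = flat over the book's +y board, pi/2 = upright, 3.14 (its stop) = flat over the -y board, 2 mm above it. The hinge is stiff: the leaf stays at any angle where it is left, and a push of about 1 to 3 N at the free edge turns it. It starts raised 0.45 to 0.8 rad over the +y board.
- leaf_edge (a point): Middle of the leaf's free edge, half-way through its thickness, 150 mm from the hinge line. With the leaf at angle a it lies at book y = 150 cos a, z = 12 + 150 sin a (mm).
- weight: Loose steel scale weight, 0.2 to 0.4 kg: a disc 54 mm diameter and 22 mm high with a knob 20 mm wide on top (42 mm high in all). Origin at the centre of its underside; z is its upright axis. It starts standing on the book's -y board and slides when pushed low at its side; the board's edge is an 8 mm step down to the table.
- bottle1: Bystander: amber glass bottle with tall aluminium cap, 60 mm diameter, 175 mm tall, stands to the left of the book. Loose; origin at the centre of its underside.
- bottle2: Bystander: amber glass bottle with a cork and no cap, 60 mm diameter, 146 mm tall, stands to the left of the book. Loose; origin at the centre of its underside.
- bottle3: Bystander: amber glass bottle with tall aluminium cap, 60 mm diameter, 175 mm tall, stands to the right of the book. Loose; origin at the centre of its underside.
- cap_a: Bystander: aluminium bottle cap, plain upright cylinder 32 mm diameter, 46 mm tall, standing on the table just beyond the far end of the book's spine. Loose; origin at the centre of its underside.
- cap_b: Bystander: a second such cap (32 mm diameter, 46 mm tall) standing on the table just before the near end of the book's spine. Loose; origin at the centre of its underside.
- jar: Bystander: glass jar with steel lid, 70 mm diameter, 75 mm tall, to the right of the book. Loose; origin at the centre of its underside.
- wrench: Bystander: steel wrench 170 mm long lying on the table to the left. Loose.
Mind the look-alikes: they are no part of the job. There is more than one size of the weight; the job needs the largest.

How it is judged:
On the way, in this order (a step that is already met when the one before it is completed fails the run):
1. the weight stands on the table, off the book (height (world z) of weight between -0.01 and 0.004 m and angle between weight's own z axis and vertical below 0.08 rad and linear speed of weight below 0.02 m/s), for 0.2 s.
2. the leaf lies flat on the other side (value of joint leaf above 3.1 rad and velocity of joint leaf below 0.05 rad/s), for 0.2 s.
At the end, for the whole second after the job is handed in: The leaf is turned over and lies flat on the side where the weight stood (hinge above 3.10 rad, free edge within about 6 mm of flat) and at rest; the weight stands upright on the table, off the book, at rest; each bystander is within 20 mm of its starting place (all of step 1 and all of step 2 and distance of each of bottle1, bottle2, bottle3, cap_a, cap_b, jar, wrench from where it was at the start of the episode below 0.02 m); the robot touches nothing.
It fails at once if the weight is lifted (underside more than 25 mm above the table) (height (world z) of weight above 0.025 m).
It fails at once if the weight is tipped over (angle between weight's own z axis and vertical above 0.8 rad).
It fails at once if a bystander is moved more than 20 mm (distance of any of bottle1, bottle2, bottle3, cap_a, cap_b, jar, wrench from where it was at the start of the episode above 0.02 m).
It also fails if it takes over 59 s, if anything falls off the work surface, if the arm or the gripper's body presses on something with over 40 N, if the wrist force passes 120 N, or if a joint passes its speed limit or range.

## Robot

A 6-joint arm with a two-finger parallel gripper is mounted at the origin on the work surface. World frame = base frame: x ahead of the robot, y to its left, z up, the work surface at z = 0. Lengths are in m, angles in rad, forces in N, time in s.
With the tool pointing down it reaches from about 0.25 to 0.725 m from the base axis. Payload 4 kg.
Tool frame: the origin (TCP) lies on the front face of the gripper's body, between the roots of the fingers; the fingertips stand 73 mm ahead of it and the grasp point (between the pads) lies bot.tcp_to_grasp ahead of it (bot.tcp_to_grasp is the distance from the TCP to the grasp point, in m); z points along the fingers, y is the line along which they close (so a half turn about z gives the same grasp; the last joint's range is limited). The gripper opens to 85 mm and grips with 20 to 120 N. Pads are 22 mm wide; open, the fingers measure 114 mm over their backs; the gripper's body (76 mm by 85 mm) begins 54 mm behind the grasp point. The pads swing forward as they close: fully open they stand 13 mm farther back than shut.
Start: joints at [1.122, 0.241, 0.005, 1.335, 0, 1.571], TCP at [0.217, 0.45, 0.304] pointing down, gripper open.
Joint ranges: [-2.72, 2.72], [-1.05, 1.87], [-1.09, 1.28], [-1.99, 2.15], [-1.42, 1.44], [-3.14, 3.14]. Speed limits (rad/s): [2.79, 2.79, 3.14, 3.14, 3.14, 3.14].

## Interface

Orientations are given as a unit quaternion [x, y, z, w].
In Python, from workcell import bot gives the robot as it stands.
- The arm moves only by the shell command python3 -m jog 'ROWS' [OPENING]. ROWS is JSON, one flat list of numbers, 6 for each row, row after row: the shift along the world's x, y, z scaled (see below), then the turn, a rotation vector about the world's x, y, z scaled (see below). In form: [tx, ty, tz, wx, wy, wz, tx, ty, tz, wx, wy, wz, ...]. A call has 1 to 10 rows; each row is the pose to reach, as a shift and turn from the pose commanded when the call began; what a row does not reach only later rows make up. The controller multiplies each number of a shift by 800 mm and each number of a turn by 2 rad. A row lasts 1/12 s, in which the tool goes at most 41.7 mm and 7.16 degrees, less where a joint would pass 70% of its speed; a pose out of reach is approached as far as the arm can. A call with a number of a shift or a turn outside -1 to 1 is refused whole. A call with a gripper value outside its range is refused whole. OPENING is the opening, from -1 (shut) to 1 (fully open), set as the call begins (- or left out, the last holds). The fingers move at their own pace and stop on an object; the grip force is fixed at half the most. Time passes only in rows, so rows that repeat a pose let the fingers close. It gives the time, the measured TCP pose, the force, the opening and the grip force at its end, in the units of the state.
- bot.get_obs(): the state, without advancing time (a new reading comes with each control period).
- bot.camera(name): name is "side" or "top" or "wrist"; returns (picture, depth): 400x640x3 uint8, red, green, blue; 400x640 float32, m along the optical axis (not along the pixel's ray), 0 where there is no reading.
- bot.calibration(name): a dict with "intrinsics" (3x3 intrinsics, pixels), "dist" ([k1, k2, p1, p2, k3] as OpenCV has them; the pictures are not rectified), "pose" (4x4, takes a point from camera to world coordinates). Camera axes: x right, y up, looking along -z (the intrinsics and any distortion apply to the point x, -y, -z); pixel columns grow to the right and rows downward; lengths in m; the calibration is good to about 2 mm. A picture is of the moment at which its call begins: read the wrist's pose just before it. calibration takes no time and is no camera call; for the wrist camera it gives the pose at the moment of the call.
- bot.job_done(): hands the job in; it is judged then, once.
Trained networks look in the newest picture that a camera, given by its name, has taken for a name from the list of things; names that differ only in an ending like _2 or _b are one class to them, and where a whole thing is asked for, a point or a joint stands for the part that bears it (a point fixed in the world has none). Each returns a list of dicts, best first, with "confidence" (0 to 1); they miss things now and then, are a little off and sometimes report something else, mostly with a low value. They report only what shows in the picture. A call takes as long as a camera call. They do not tell look-alikes from the thing itself.
- bot.find_in(label, camera): "at" ([x, y, z] in m, in the coordinates of the camera as it stood for that picture, good to about 4 mm: the middle of the surface that is visible of it).
- bot.tip_of(label, camera): "at" ([x, y, z] in m, in the coordinates of the camera as it stood for that picture, good to about 4 mm: a listed point, or the origin of a listed thing).
The state is a dict: "clock": time; "joint_pos": joint angles; "joint_vel": joint speeds; "tau": joint torques, N m; "eef_pos": TCP position; "tool_rot": TCP orientation; "ft_force": force on the tool from outside, world axes, zero at the start; "ft_torque": the same for the moment, N m; "grip_width": finger opening in m; "grasp_force": force on a finger pad.
Only numpy, scipy, OpenCV 4.12 (cv2) and the standard library are available. Lean on these libraries where they do the work, as an engineer would, in place of code of your own. Each camera call takes 0.05 s, during which the arm holds its last target. There are 200 camera calls.

## Working session

There is one attempt and no reset: what is moved stays moved. The work goes in short steps, Python scripts to look and compute and a shell command to move; the robot and the scene stay as the last step left them, time stands still between calls to the robot, and variables do not carry over. Pictures are saved under pics/ and viewed, at most 10 in all, crops included, and the job is handed in when it is done.

```bash
ls; mkdir -p pics; cat > h.py <<'E'
import numpy as np, cv2
from workcell import bot
def snap(c,fn=None):
    cal=bot.calibration(c); im,d=bot.camera(c)
    if fn: cv2.imwrite('pics/'+fn,im[:,:,::-1])
    return cal,im,d
def w(cal,at): 
    P=cal['pose']; return (P[:3,:3]@np.array(at)+P[:3,3])
def cloud(cal,d):
    v,u=np.mgrid[:d.shape[0],:d.shape[1]]
    p=cv2.undistortPoints(np.stack([u,v],-1).reshape(-1,1,2).astype(float),np.array(cal['intrinsics']),np.array(cal['dist'])).reshape(d.shape+(2,))
    c=np.stack([p[...,0]*d,-p[...,1]*d,-d],-1)
    return c@cal['pose'][:3,:3].T+cal['pose'][:3,3]
E
python3 - <<'E'
from h import *
np.set_printoptions(precision=3,suppress=True)
o=bot.get_obs(); print({k:np.round(v,3) for k,v in o.items()}, bot.tcp_to_grasp)
for c in('top','side'):
    cal,im,d=snap(c,c+'1.png')
    print(c,cal['pose'],(d>0).mean())
    for l in ('book','spine','leaf_edge','weight','bottle1','cap_a','jar','wrench'):
        for r in bot.tip_of(l,c): print(l,round(r['confidence'],2),w(cal,r['at']))
E
```

```text
pics
{'clock': np.float64(0.0), 'joint_pos': array([ 1.122,  0.241,  0.004,  1.335, -0.   ,  1.571]), 'joint_vel': array([-0.   ,  0.001, -0.001, -0.   , -0.   ,  0.001]), 'tau': array([ -0.   , -37.232,  25.241,   0.017,  -0.   ,  -0.   ]), 'eef_pos': array([0.217, 0.45 , 0.303]), 'tool_rot': array([ 0.223,  0.975, -0.001, -0.   ]), 'ft_force': array([ 0.024, -0.481,  0.597]), 'ft_torque': array([-0.005, -0.012, -0.014]), 'grasp_force': np.float64(0.0), 'grip_width': np.float64(0.086)} 0.0539
top [[ 0.026  0.984 -0.175  0.328]
 [-0.999  0.03   0.022  0.036]
 [ 0.027  0.174  0.984  1.318]
 [ 0.     0.     0.     1.   ]] 0.99597265625
spine 0.74 [0.57  0.008 0.014]
leaf_edge 0.93 [0.534 0.122 0.103]
weight 0.77 [ 0.639 -0.074  0.009]
weight 0.64 [ 0.645 -0.258  0.006]
weight 0.48 [ 0.782 -0.09   0.004]
bottle1 0.9 [ 0.669  0.395 -0.   ]
bottle1 0.6 [ 0.652 -0.375  0.002]
bottle1 0.57 [0.536 0.457 0.001]
cap_a 0.6 [ 0.399 -0.048 -0.002]
cap_a 0.47 [ 0.745  0.047 -0.001]
jar 0.75 [ 0.483 -0.412  0.005]
jar 0.55 [ 0.65  -0.377  0.   ]
wrench 0.48 [0.349 0.435 0.001]
side [[ 0.942  0.239 -0.237  0.198]
 [-0.336  0.629 -0.701 -0.988]
 [-0.019  0.74   0.673  0.999]
 [ 0.     0.     0.     1.   ]] 0.9960390625
book 0.69 [ 0.568  0.011 -0.003]
spine 0.86 [0.57  0.016 0.01 ]
leaf_edge 0.97 [0.535 0.124 0.1  ]
weight 0.72 [ 0.398 -0.047 -0.005]
weight 0.56 [ 0.647 -0.252 -0.003]
weight 0.52 [ 0.641 -0.077  0.007]
weight 0.43 [ 0.776 -0.086 -0.002]
bottle1 0.9 [ 0.534  0.453 -0.002]
bottle1 0.81 [ 0.645 -0.376 -0.002]
bottle1 0.67 [ 0.668  0.393 -0.004]
bottle1 0.61 [ 0.568  0.011 -0.001]
bottle1 0.42 [ 0.642 -0.076  0.003]
cap_a 0.76 [0.741 0.05  0.001]
cap_a 0.75 [ 0.402 -0.044 -0.002]
jar 0.55 [ 0.48  -0.418 -0.003]
wrench 0.63 [0.351 0.435 0.   ]
```

View pics/top1.png

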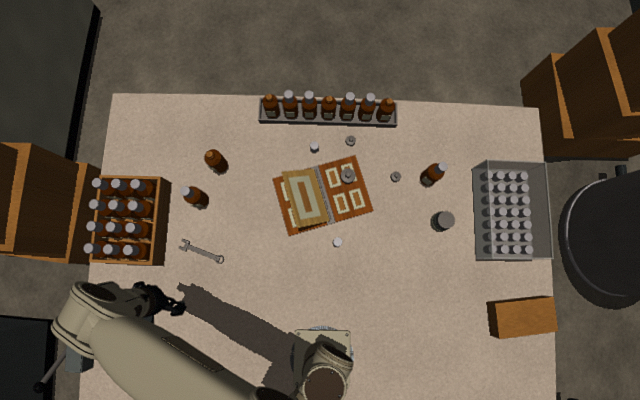

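```bash
python3 - <<'E'
from h import *
np.set_printoptions(precision=3,suppress=True)
cal,im,d=snap('top'); X=cloud(cal,d)
def sel(x0,x1,y0,y1,z0,z1):
    m=(X[...,0]>x0)&(X[...,0]<x1)&(X[...,1]>y0)&(X[...,1]<y1)&(X[...,2]>z0)&(X[...,2]<z1); return X[m]
for n,c in (('w',(.64,-.075)),('w2',(.646,-.255)),('w3',(.78,-.088)),('capA',(.743,.048)),('capB',(.4,-.046))):
    q=sel(c[0]-.05,c[0]+.05,c[1]-.05,c[1]+.05,.016,.07)
    print(n,len(q),q.min(0),q.max(0),np.median(q,0))
    for a,b in((.016,.026),(.03,.05)):
        r=q[(q[:,2]>a)&(q[:,2]<b)]
        if len(r)>5: print('  ',a,len(r),cv2.minEnclosingCircle(r[:,:2].astype(np.float32)), np.median(r[:,2]))
# book -y board
q=sel(.4,.76,-.25,.0,.004,.013); print(cv2.minAreaRect(q[:,:2].astype(np.float32)), np.median(q[:,2]))
q=sel(.4,.76,.0,.2,.03,.2); print('leaf',cv2.minAreaRect(q[:,:2].astype(np.float32)),q[:,2].max())
c=q.mean(0);u,s,v=np.linalg.svd(q-c,full_matrices=False);print(c,v)
q=sel(.3,.45,-.4,-.1,.01,.3);print('tall',len(q))
E
```

```text
w 180 [ 0.613 -0.102  0.016] [ 0.671 -0.05   0.055] [ 0.636 -0.076  0.032]
   0.016 12 ((0.6436600685119629, -0.0821402296423912), 0.03368081524968147) 0.02099101207844145
   0.03 114 ((0.6386572122573853, -0.07712162286043167), 0.0265630055218935) 0.03241491590379875
w2 56 [ 0.627 -0.272  0.016] [ 0.661 -0.238  0.033] [ 0.646 -0.255  0.019]
   0.016 44 ((0.6445454359054565, -0.25628989934921265), 0.01860739104449749) 0.018128596311239975
w3 57 [ 0.762 -0.105  0.016] [ 0.794 -0.071  0.032] [ 0.777 -0.086  0.019]
   0.016 48 ((0.777131974697113, -0.08743296563625336), 0.01803014613687992) 0.018894361045191155
capA 78 [0.726 0.032 0.017] [0.756 0.061 0.054] [0.738 0.047 0.047]
   0.016 7 ((0.7346472144126892, 0.04845768213272095), 0.01316986046731472) 0.020566855955025387
   0.03 60 ((0.7426474690437317, 0.04864560812711716), 0.016585392877459526) 0.04664418313373353
capB 70 [ 0.388 -0.057  0.017] [ 0.415 -0.029  0.052] [ 0.401 -0.043  0.047]
   0.03 55 ((0.40135037899017334, -0.04305857792496681), 0.015522679314017296) 0.046445741418870146
((0.5802285671234131, -0.12490610033273697), (0.3595900237560272, 0.24936875700950623), 0.09844903647899628) 0.00821313185966821
leaf ((0.5987362861633301, 0.08481091260910034), (0.3070320785045624, 0.13558432459831238), 6.2503581047058105) 0.10908197469274028
[0.555 0.078 0.069] [[-0.989 -0.129  0.071]
 [ 0.069 -0.83  -0.553]
 [-0.13   0.542 -0.83 ]]
tall 5
```

The top view shows the book at px (325,195) with its leaf raised on the left. The large weight is on its right board at (348,174). The small look-alike weights are at (350,140) and (396,176), and the caps at (314,147) and (337,243). Next I'll refine the book's yaw.

```bash
python3 - <<'E'
from h import *
np.set_printoptions(precision=3,suppress=True)
cal,im,d=snap('top'); X=cloud(cal,d)
hsv=cv2.cvtColor(im,cv2.COLOR_RGB2HSV)
roi=np.zeros(d.shape,bool);roi[150:245,265:380]=1
m=roi&(hsv[...,1]>110)
m=cv2.morphologyEx(m.astype(np.uint8),cv2.MORPH_OPEN,np.ones((3,3)))>0
q=X[m]; q=q[q[:,2]<.02]
r=cv2.minAreaRect(q[:,:2].astype(np.float32)); print(r,len(q)); print(cv2.boxPoints(r))
# leaf plane
m=roi&(X[...,2]>.03)&(X[...,1]>.0); n,l,st,ce=cv2.connectedComponentsWithStats(m.astype(np.uint8))
q=X[l==1+st[1:,4].argmax()]
for _ in range(3):
    c=q.mean(0);v=np.linalg.svd(q-c,full_matrices=False)[2]; q=q[abs((q-c)@v[2])<.006]
print('leaf',len(q),c,v[2],'yaw',np.arctan2(v[2][0],-v[2][1]),'ang',np.arccos(abs(v[2][2])),cv2.boxPoints(cv2.minAreaRect(q[:,:2].astype(np.float32))),q[:,2].max())
E
python3 -c "
import cv2;i=cv2.imread('pics/top1.png')[130:260,250:410];cv2.imwrite('pics/c1.png',cv2.resize(i,None,fx=4.5,fy=4.5,interpolation=cv2.INTER_CUBIC))"
```

```text
((0.573833703994751, 0.011313632130622864), (0.2245117574930191, 0.3213843107223511), 17.848358154296875) 2217
[[ 0.418  0.13 ]
 [ 0.516 -0.176]
 [ 0.73  -0.107]
 [ 0.631  0.199]]
leaf 216 [0.546 0.078 0.07 ] [-0.245  0.7   -0.671] yaw -2.8051000916099333 ang 0.8357669022843908 [[0.452 0.049]
 [0.457 0.036]
 [0.642 0.109]
 [0.637 0.122]] 0.08335684902871376
```

View pics/c1.png

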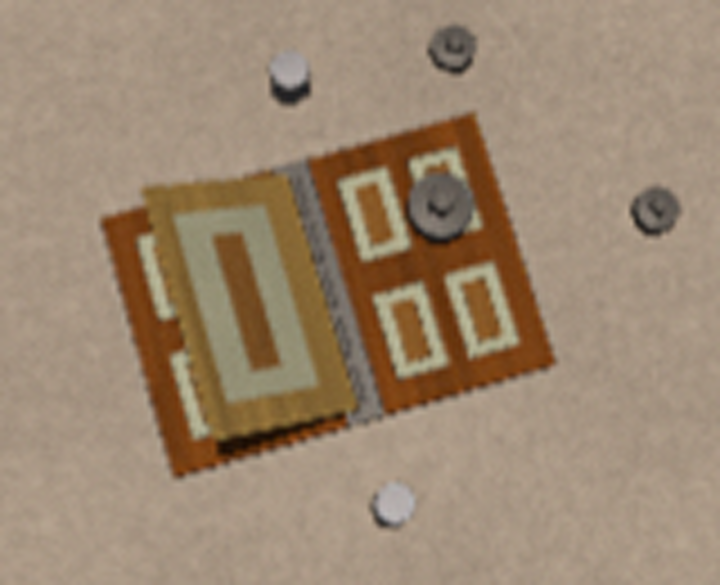

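```bash
python3 -m jog '[0.505,-0.588,-0.02,0,0,-0.405,0.505,-0.588,-0.02,0,0,-0.405,0.505,-0.588,-0.02,0,0,-0.405,0.505,-0.588,-0.02,0,0,-0.405,0.505,-0.588,-0.02,0,0,-0.405,0.505,-0.588,-0.02,0,0,-0.405,0.505,-0.588,-0.02,0,0,-0.405,0.505,-0.588,-0.02,0,0,-0.405,0.505,-0.588,-0.02,0,0,-0.405,0.505,-0.588,-0.02,0,0,-0.405]' -0.3
```

```text
clock: 1.83
eef_pos: [0.4894, 0.1326, 0.2933]
tool_rot: [0.589, 0.808, 0.0, 0.0]
ft_force: [0.2, 0.5, -0.3]
grip_width: 0.0296
grasp_force: 0.0
```

```bash
python3 -m jog '[0.1645,-0.191,0,0,0,0,0.1645,-0.191,0,0,0,0,0.1645,-0.191,0,0,0,0,0.1645,-0.191,0,0,0,0,0.1645,-0.191,-0.08,0,0,0,0.1645,-0.191,-0.16,0,0,0,0.1645,-0.191,-0.16,0,0,0,0.1645,-0.191,-0.16,0,0,0,0.1645,-0.191,-0.16,0,0,0]'
python3 - <<'E'
from h import *
np.set_printoptions(precision=3,suppress=True)
cal,im,d=snap('wrist','w1.png'); print(bot.get_obs()['eef_pos'],cal['pose'])
for r in bot.tip_of('weight','wrist'): print(r['confidence'],w(cal,r['at']))
E
```

```text
clock: 2.58
eef_pos: [0.6174, -0.0187, 0.1609]
tool_rot: [0.589, 0.808, -0.003, -0.004]
ft_force: [-0.6, 0.5, -0.6]
grip_width: 0.0299
grasp_force: 0.0
[ 0.619 -0.018  0.164] [[ 0.952 -0.296 -0.08   0.596]
 [ 0.307  0.911  0.274  0.052]
 [-0.009 -0.286  0.958  0.231]
 [ 0.     0.     0.     1.   ]]
0.75 [ 0.636 -0.078  0.004]
0.53 [ 0.774 -0.087 -0.001]
```

View pics/w1.png

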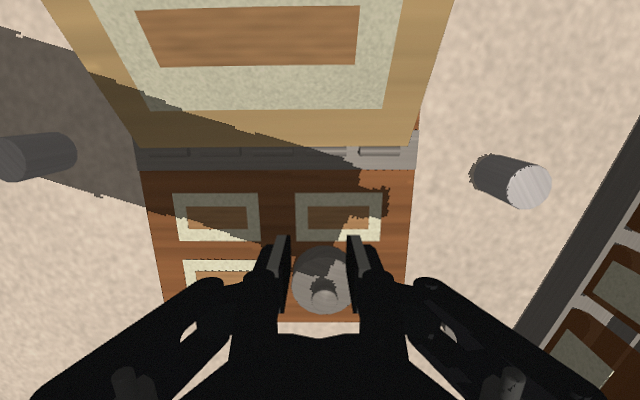

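The weight sits centred between the fingers at px (320,282). I'll go down behind it.

```bash
python3 -m jog '[0.002,-0.001,-0.04,0,0,0,0.002,-0.001,-0.08,0,0,0,0.002,-0.001,-0.1,0,0,0,0.002,-0.001,-0.1,0,0,0,0.002,-0.001,-0.1,0,0,0]'
```

```text
clock: 3.1
eef_pos: [0.6228, -0.0184, 0.0877]
tool_rot: [0.588, 0.809, 0.001, 0.001]
ft_force: [0.5, 0.3, -0.1]
grip_width: 0.0302
grasp_force: 0.0
```

```bash
python3 - <<'E'
from h import *
cal,im,d=snap('wrist','w2.png'); s=snap('side'); im=s[1]
# find tip px in side view
P=np.array(bot.get_obs()['eef_pos'])-[0,0,.07]
pc=np.linalg.inv(s[0]['pose'])@np.r_[P,1]; q=cv2.projectPoints(np.array([[pc[0],-pc[1],-pc[2]]]),np.zeros(3),np.zeros(3),np.array(s[0]['intrinsics']),np.array(s[0]['dist']))[0].ravel().astype(int)
print(q,bot.get_obs()['eef_pos']); c=im[q[1]-60:q[1]+50,q[0]-75:q[0]+75,::-1]
cv2.imwrite('pics/s2.png',cv2.resize(c,None,fx=5,fy=5,interpolation=cv2.INTER_CUBIC))
E
```

```text
[348 208] [ 0.62389401 -0.01870712  0.0889267 ]
```

View pics/s2.png

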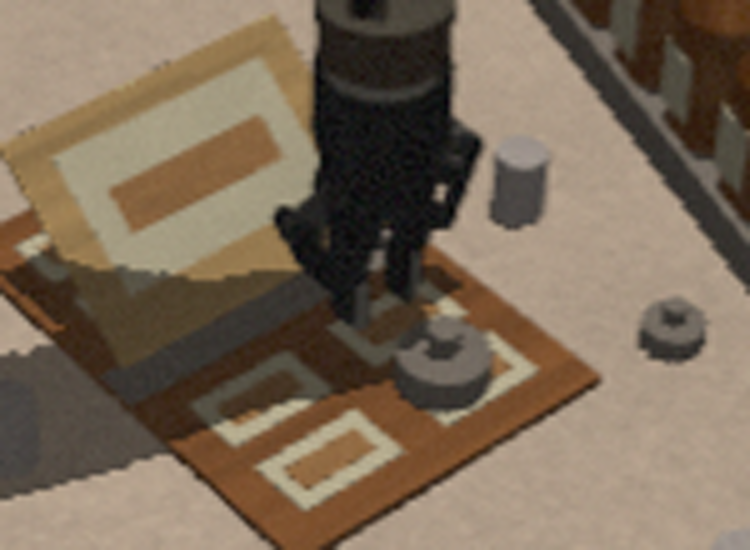

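Tips are behind the disc, just above the board. Pushing along −book y.

```bash
python3 -m jog '[0,0,-0.004,0,0,0,0.0038,-0.0119,-0.004,0,0,0,0.0076,-0.0238,-0.004,0,0,0,0.0115,-0.0357,-0.004,0,0,0,0.0153,-0.0476,-0.004,0,0,0,0.0191,-0.0595,-0.004,0,0,0,0.023,-0.0714,-0.004,0,0,0,0.0268,-0.0833,-0.004,0,0,0,0.0268,-0.0833,-0.004,0,0,0]'
python3 - <<'E'
from h import *
np.set_printoptions(precision=3,suppress=True)
cal,im,d=snap('top')
for r in bot.tip_of('weight','top'): print(r['confidence'],w(cal,r['at']))
E
```

```text
clock: 3.95
eef_pos: [0.6439, -0.0881, 0.0824]
tool_rot: [0.59, 0.808, 0.0, 0.001]
ft_force: [0.3, 0.0, 0.0]
grip_width: 0.0303
grasp_force: 0.1
0.66 [ 0.65  -0.257  0.002]
0.44 [ 0.747  0.048 -0.002]
```

```bash
python3 -m jog '[0.0023,-0.0072,0,0,0,0,0.0046,-0.0144,0,0,0,0,0.0069,-0.0216,0,0,0,0,0.0092,-0.0288,0,0,0,0,0.0115,-0.036,0,0,0,0,0.0138,-0.0432,0,0,0,0,0.0161,-0.0504,0,0,0,0,0.0184,-0.0576,0,0,0,0,0.02,-0.062,0,0,0,0,0.02,-0.062,0,0,0,0]'
python3 - <<'E'
from h import *
np.set_printoptions(precision=3,suppress=True)
cal,im,d=snap('side')
for r in bot.tip_of('weight','side'): print(r['confidence'],w(cal,r['at']))
cv2.imwrite('pics/s3.png',cv2.resize(im[140:290,270:470,::-1],None,fx=4,fy=4,interpolation=cv2.INTER_CUBIC))
E
```

```text
clock: 4.88
eef_pos: [0.6592, -0.1368, 0.0817]
tool_rot: [0.589, 0.808, -0.0, 0.0]
ft_force: [0.1, 0.6, -0.2]
grip_width: 0.0297
grasp_force: 0.2
0.87 [ 0.67  -0.168 -0.001]
0.56 [ 0.649 -0.253 -0.001]
0.45 [ 0.777 -0.085 -0.004]
```

View pics/s3.png

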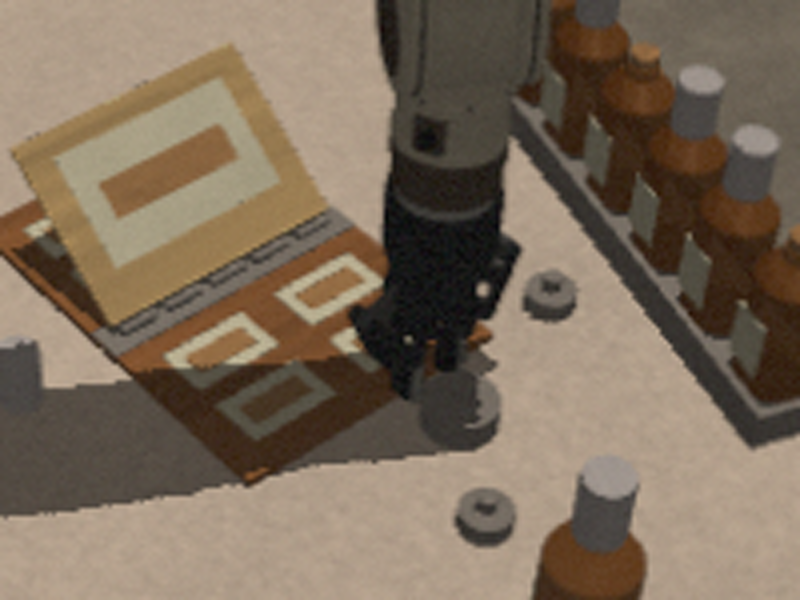

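Weight at px (458,408) is on the table, off the board. Back off, raise and look.

```bash
python3 -m jog '[-0.006,0.019,0,0,0,0,-0.006,0.019,0.05,0,0,0,-0.006,0.019,0.1,0,0,0,-0.006,0.019,0.15,0,0,0,-0.006,0.019,0.2,0,0,0,-0.006,0.019,0.24,0,0,0,-0.025,0.055,0.24,0,0,0,-0.045,0.1,0.24,0,0,0,-0.065,0.145,0.24,0,0,0,-0.085,0.19,0.24,0,0,0]'
python3 -m jog '[-0.02,0.045,0,0,0,0,-0.04,0.09,0,0,0,0,-0.06,0.135,0,0,0,0,-0.08,0.18,0,0,0,0,-0.087,0.191,0,0,0,0,-0.087,0.191,0,0,0,0]'
python3 - <<'E'
from h import *
np.set_printoptions(precision=3,suppress=True)
for c in('top','side'):
    cal,im,d=snap(c)
    for l in('weight','leaf_edge','spine'):
        for r in bot.tip_of(l,c): print(l,r['confidence'],w(cal,r['at']))
    X=cloud(cal,d);m=(abs(X[...,0]-.67)<.045)&(abs(X[...,1]+.17)<.045)&(X[...,2]>.014)&(X[...,2]<.06)
    q=X[m]; print(len(q),np.percentile(q[:,2],[20,50,80,100]),cv2.minEnclosingCircle(q[:,:2].astype(np.float32)))
E
```

```text
clock: 5.82
eef_pos: [0.5904, 0.0174, 0.2746]
tool_rot: [0.589, 0.808, 0.0, 0.001]
ft_force: [0.4, 0.3, 0.3]
grip_width: 0.0302
grasp_force: 0.0
clock: 6.32
eef_pos: [0.52, 0.1721, 0.2745]
tool_rot: [0.587, 0.81, 0.0, 0.0]
ft_force: [-0.4, -0.3, 0.2]
grip_width: 0.0298
grasp_force: 0.0
weight 0.71 [ 0.668 -0.166  0.002]
weight 0.51 [ 0.649 -0.256  0.002]
weight 0.4 [ 0.78  -0.089  0.   ]
leaf_edge 0.82 [0.537 0.122 0.106]
spine 0.72 [0.57  0.012 0.015]
spine 0.32 [ 0.538  0.456 -0.001]
177 [0.022 0.024 0.027 0.048] ((0.6575174927711487, -0.15909796953201294), 0.04063054546713829)
weight 0.69 [ 0.649 -0.254 -0.   ]
weight 0.59 [ 0.67  -0.168 -0.003]
weight 0.54 [ 0.779 -0.084 -0.   ]
leaf_edge 0.97 [0.532 0.121 0.101]
spine 0.63 [0.572 0.018 0.01 ]
238 [0.019 0.021 0.024 0.043] ((0.6695916056632996, -0.1703333705663681), 0.028599122539162636)
```

Weight confirmed upright on the table at (0.669,−0.167). Leaf is at about 0.65 rad. I'll descend on its outer side, then push it up.

```bash
python3 -m jog '[0,0,-0.05,0,0,0,0,0,-0.1,0,0,0,0,0,-0.15,0,0,0,0,0,-0.174,0,0,0,0.0057,-0.0178,-0.174,0,0,0,0.0115,-0.0357,-0.174,0,0,0,0.0149,-0.0464,-0.174,0,0,0,0.0149,-0.0464,-0.174,0,0,0]'
```

```text
clock: 7.38
eef_pos: [0.5342, 0.131, 0.135]
tool_rot: [0.59, 0.808, 0.0, 0.0]
ft_force: [-0.3, 0.7, 0.3]
grip_width: 0.0298
grasp_force: 0.0
```

```bash
python3 -m jog '[0.004,-0.0125,0.019,0,0,0,0.0084,-0.0262,0.03,0,0,0,0.013,-0.0405,0.041,0,0,0,0.018,-0.056,0.05,0,0,0,0.0231,-0.072,0.059,0,0,0,0.0287,-0.0893,0.065,0,0,0,0.0342,-0.1065,0.069,0,0,0,0.0342,-0.1065,0.069,0,0,0]'
python3 - <<'E'
from h import *
np.set_printoptions(precision=3,suppress=True)
for c in('top','side'):
    cal,im,d=snap(c)
    for l in('leaf_edge',):
        for r in bot.tip_of(l,c): print(l,r['confidence'],w(cal,r['at']))
E
```

```text
clock: 8.05
eef_pos: [0.5622, 0.0439, 0.1913]
tool_rot: [0.59, 0.807, 0.0, 0.002]
ft_force: [0.2, -0.7, 0.4]
grip_width: 0.0294
grasp_force: 0.0
leaf_edge 0.63 [0.565 0.024 0.158]
```

```bash
python3 -m jog '[0.0047,-0.0145,0.001,0,0,0,0.0093,-0.0289,0.001,0,0,0,0.0177,-0.0551,-0.0025,0,0,0,0.0261,-0.0813,-0.011,0,0,0,0.0334,-0.104,-0.025,0,0,0,0.0368,-0.1146,-0.034,0,0,0,0.0399,-0.124,-0.044,0,0,0,0.0448,-0.139,-0.065,0,0,0,0.0448,-0.139,-0.065,0,0,0]'
python3 - <<'E'
from h import *
np.set_printoptions(precision=3,suppress=True)
for c in('top','side'):
    cal,im,d=snap(c)
    for l in('leaf_edge',):
        for r in bot.tip_of(l,c): print(l,r['confidence'],w(cal,r['at']))
cv2.imwrite('pics/s4.png',cv2.resize(im[140:290,270:470,::-1],None,fx=4,fy=4,interpolation=cv2.INTER_CUBIC))
E
```

```text
clock: 9.0
eef_pos: [0.5952, -0.0656, 0.1347]
tool_rot: [0.589, 0.808, -0.002, -0.002]
ft_force: [-0.4, 0.2, -0.9]
grip_width: 0.0299
grasp_force: 0.0
leaf_edge 0.16 [0.669 0.396 0.   ]
leaf_edge 0.6 [ 0.608 -0.12   0.08 ]
```

View pics/s4.png

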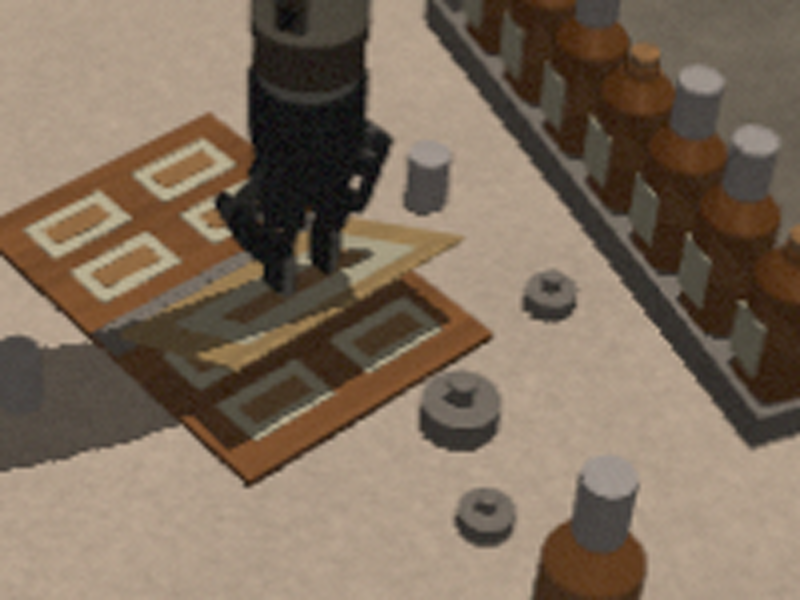

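The leaf is past upright, with the fingertips on its upper face around px (300,275) and the weight clear at (458,408). Pressing on down.

```bash
python3 -m jog '[0.0024,-0.0075,-0.01,0,0,0,0.0048,-0.015,-0.02,0,0,0,0.0063,-0.0194,-0.034,0,0,0,0.0077,-0.0238,-0.047,0,0,0,0.009,-0.028,-0.056,0,0,0,0.01,-0.031,-0.0625,0,0,0,0.01,-0.031,-0.066,0,0,0,0.01,-0.031,-0.066,0,0,0]'
```

```text
clock: 9.87
eef_pos: [0.6037, -0.0892, 0.0861]
tool_rot: [0.589, 0.808, -0.0, -0.001]
ft_force: [-4.6, 1.6, 10.6]
grip_width: 0.0302
grasp_force: 5.2
```

```bash
python3 -m jog '[0,0,-0.002,0,0,0,0,0,-0.003,0,0,0,0,0,-0.003,0,0,0,0,0,-0.003,0,0,0]'
```

```text
clock: 10.2
eef_pos: [0.6037, -0.0891, 0.0859]
tool_rot: [0.589, 0.808, -0.0, -0.0]
ft_force: [-9.7, 1.2, 21.0]
grip_width: 0.0295
grasp_force: 10.6
```

Firm stop at 21 N, so the leaf is against its stop. Lift off and check.

```bash
python3 -m jog '[0,0,0.02,0,0,0,0,0,0.06,0,0,0,0,0,0.11,0,0,0,0,0,0.16,0,0,0,-0.02,0.04,0.2,0,0,0,-0.035,0.08,0.24,0,0,0,-0.05,0.12,0.24,0,0,0,-0.06,0.16,0.24,0,0,0,-0.075,0.2,0.24,0,0,0,-0.075,0.2,0.24,0,0,0]'
python3 - <<'E'
from h import *
np.set_printoptions(precision=3,suppress=True)
for c in('top','side'):
    cal,im,d=snap(c)
    for l in('leaf_edge','weight','cap_a','bottle1','jar','wrench'):
        for r in bot.tip_of(l,c): print(c,l,round(r['confidence'],2),w(cal,r['at']))
    X=cloud(cal,d);B=(X-[.572,.011,0]); bx=B@[.952,.306,0];by=B@[-.306,.952,0]
    for y in(-.03,-.06,-.09,-.12,-.14,-.157): 
        m=(abs(by-y)<.006)&(abs(bx)<.08); print(y,np.round(np.median(X[m][:,2]),4),m.sum())
cv2.imwrite('pics/s5.png',cv2.resize(im[140:290,270:470,::-1],None,fx=4,fy=4,interpolation=cv2.INTER_CUBIC))
E
```

```text
clock: 11.03
eef_pos: [0.5426, 0.0757, 0.275]
tool_rot: [0.586, 0.81, 0.001, -0.001]
ft_force: [0.5, -0.1, 0.1]
grip_width: 0.0303
grasp_force: 0.0
top leaf_edge 0.84 [ 0.619 -0.133  0.014]
top weight 0.62 [ 0.778 -0.09   0.003]
top weight 0.49 [ 0.646 -0.26   0.003]
top weight 0.44 [ 0.666 -0.165 -0.   ]
top cap_a 0.56 [ 0.399 -0.045  0.001]
top bottle1 0.96 [0.667 0.395 0.001]
top bottle1 0.94 [0.54  0.454 0.002]
top bottle1 0.59 [ 0.651 -0.379  0.001]
top jar 0.69 [ 0.484 -0.413  0.005]
top wrench 0.75 [0.345 0.436 0.002]
-0.03 0.0151 148
-0.06 0.0156 143
-0.09 0.0157 143
-0.12 0.0153 140
-0.14 0.0151 144
-0.157 0.0076 125
side leaf_edge 0.63 [ 0.618 -0.135  0.011]
side weight 0.7 [ 0.667 -0.167 -0.003]
side weight 0.62 [ 0.648 -0.253 -0.001]
side weight 0.56 [ 0.777 -0.088 -0.003]
side cap_a 0.74 [ 0.738  0.051 -0.001]
side cap_a 0.48 [ 0.399 -0.044 -0.004]
side cap_a 0.28 [0.573 0.018 0.011]
side bottle1 0.77 [0.536 0.456 0.001]
side bottle1 0.62 [ 0.644 -0.374  0.001]
side bottle1 0.53 [ 0.667  0.394 -0.003]
side jar 0.68 [ 0.481 -0.417 -0.002]
side wrench 0.71 [0.35  0.437 0.003]
-0.03 0.0126 156
-0.06 0.0129 170
-0.09 0.0131 173
-0.12 0.0127 187
-0.14 0.012 207
-0.157 0.0032 271
```

View pics/s5.png

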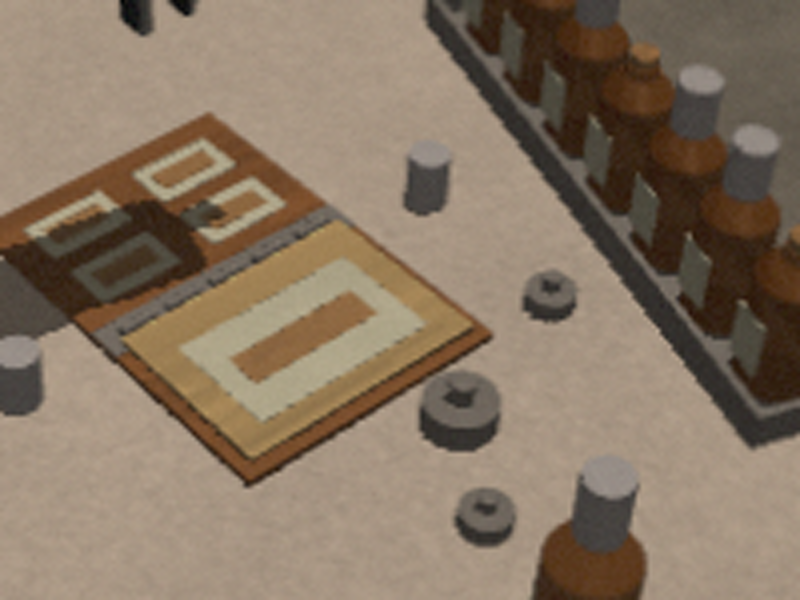

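The leaf lies flat on the right board (px 300,340). The weight stands on the table at (458,408), and the bystanders haven't moved.

```bash
python3 -c "
from workcell import bot
print(bot.job_done())"
```

```text
the job is handed in; nothing more can be done
None
```

The weight stands upright on the table off the book, the leaf is pressed flat on the side where it stood, and the bystanders show no movement beyond measurement error; I handed the job in after about 11 s of robot time, but it gave no verdict back.

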